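# Tip out the hooded bin, fetch the hitch pin and lay it in the V-rest

## Robot

A 6-joint arm with a two-finger parallel gripper is mounted at the origin on a cart in front of the work surface, level with it; the furniture and walls round the work are solid. World frame = base frame: x ahead of the robot, y to its left, z up, the work surface at z = 0. Lengths are in mm, angles in rad, forces in N, time in s.
With the tool pointing down it reaches from about 275 to 750 mm from the base axis. Payload 10.2 kg.
Tool frame: the origin (TCP) lies midway between the tips of the shut fingers; the grasp point (between the pads) lies 19 mm behind it; z points along the fingers, y is the line along which they close (so a half turn about z gives the same grasp; the last joint's range is limited). The gripper opens to 85 mm and grips with 20 to 120 N. Pads are 22 mm wide; open, the fingers measure 114 mm over their backs; the gripper's body (76 mm by 85 mm) begins 54 mm behind the grasp point. The pads swing forward as they close: fully open they stand 13 mm farther back than shut.
Start: joints at [-1.572, 0.313, 1.498, -0, 1.331, -0.223], TCP at [115.479, -512.148, 231.294] pointing down, gripper open.
Joint ranges: [-2.94, 2.94], [-0.97, 2.17], [0.19, 2.56], [-1.23, 4.37], [0.02, 3.11], [-2.88, 2.88]. Speed limits (rad/s): [2.39, 2.39, 3.01, 3.14, 3.14, 3.14].

## Interface

Orientations are given as a unit quaternion [w, x, y, z].
In Python, from rig import ctrl gives the robot as it stands.
- The arm moves only by the tool send_rows, never from a script. Its argument "targets" is a list of rows, each a list of 7 numbers: the closure, from -1 (fully open) to 1 (shut), so that 0 is half open, then the shift along the tool's x, y, z in m, then the turn, a rotation vector about the tool's x, y, z in rad. In form: [[claw, dx, dy, dz, ax, ay, az], ...]. A call has exactly 10 rows; each row shifts and turns the commanded pose from where the row before left it, along the tool's axes as they then stand; what a row does not reach is not made up. A row lasts 1/8 s, in which the tool goes at most 62.5 mm and 10.7 degrees, less where a joint would pass 70% of its speed; a pose out of reach is approached as far as the arm can. A call with a gripper value outside its range is refused whole. The fingers move at their own pace and stop on an object; "squeeze" is the grip in N (left out, the last holds). Time passes only in rows, so rows that do not move let the fingers close, or fill a call up. It gives the time, the measured TCP pose, the force, the opening and the grip force at its end, in the units of the state.
- ctrl.sense(): the state, without advancing time (a new reading comes with each control period).
- ctrl.capture(name): name is "scene" or "top" or "wrist"; returns a dict with "img" (400x640x3 uint8, red, green, blue), "camera_matrix" (3x3 intrinsics, pixels), "R" (3x3) and "t" (3): a world point X has camera coordinates R X + t. Camera axes: x right, y down, z forward; pixel columns grow to the right and rows downward; lengths in mm; the calibration is good to about 2 mm. A picture is of the moment at which its call begins. There is no depth.
- ctrl.finish_job(): hands the job in; it is judged then, once.
Trained networks look in a picture, given as the dict that the camera call returned (one of the last four; its "shot" number tells which), for a name from the list of things; names that differ only in an ending like _2 or _b are one class to them, and where a whole thing is asked for, a point or a joint stands for the part that bears it (a point fixed in the world has none). Each returns a list of dicts, best first, with "score" (0 to 1); they miss things now and then, are a little off and sometimes report something else, mostly with a low value. They report only what shows in the picture. A call takes as long as a camera call. They do not tell look-alikes from the thing itself.
- ctrl.boxes_of(query, picture): "extent" ([left, top, width, height] in pixels, round what is visible of it).
- ctrl.landmark_of(query, picture): "point" ([column, row] in pixels: a listed point, or the origin of a listed thing).
The state is a dict: "time_s": time; "joints": joint angles; "dq": joint speeds; "tau": joint torques, N m; "eef_pos": TCP position; "ee_rot": TCP orientation; "force": force on the tool from outside, world axes, zero at the start; "wrist_torque": the same for the moment, N m; "grip_width": opening from 0.0 (shut) to 1.0 (fully open); "grip_force": force on a finger pad.
Only numpy, scipy, OpenCV 4.12 (cv2) and the standard library are available. Lean on these libraries where they do the work, as an engineer would, in place of code of your own. Each camera call takes 0.05 s, during which the arm holds its last target. There are 200 camera calls.

## Task

Tip the hooded parts bin forward on its pivot as far as it goes, pick the hitch pin (the one with a ring) out of it and lay it in the V-rest with its shank resting in both Vs, ready to be measured for wear. Leave the bolt in the bin, then swing the bin fully shut again and let go of everything. Leave the caliper and the other tools on the bench where they lie.

Things in the scene. Friction and masses are not known exactly. Their poses are not given: they have to be found in the camera images.
- stand: Fixed grey sheet-steel stand of the bin, 170 deep (x) x 243 wide (y) x 161 high; foot flanges reach y=+-144. Origin: centre of its underside; -x is its front. Hood: a flat roof at z=158..161 from x=-16 back to the rear, all over the rear of the bin; no gripper gets down to the pin past it while the bin is shut. Side cheeks 5 thick at y=+-119.
- bin (a joint): Tip angle of the bin, rad: 0 shut, 0.80 tipped forward on its stop (top of the front goes to stand -x and down). Past a balance near 0.3 its weight takes it on; hinge drag 0.08 N m. Held open by some 0.2 N m only: pressing its floor 50 behind the pivot with about 4 N swings it shut. Near shut the drag can leave it ajar: press it home. At the bar about 2 N move it.
- bin_hinge (a point): Pivot axis of the bin, at stand (-49,0,48); turns with the bin. Bin frame: x back along the floor, y along the pivot, z off the floor. Inside (bin frame, mm): floor top z=0, front panel inner face x=-32 (58 high), low back wall inner face x=116 (22 high), sides y=+-108 (26 high, rising to 58 only in the front corners, x<10).
- bin_bar (a point): Middle of the bin's handle: a round steel bar 10 thick and 112 long along y, free all round, at bin (-56,0,105); the panel's top rim lies 45 below and behind it. It runs on a 119 mm radius about the pivot, forward and down. From above, pinch it across (fingers closing along stand x).
- bin_floor (a point): Middle of the bin's inner floor, at bin (43,0,0). A divider 3 thick and 18 high along x at y=0 makes two lanes 106 wide. One holds the pin and the other the bolt, either way round; when the bin tips (to 46 degrees) both slide down the floor, as a rule to the front panel, and may turn by up to 1 rad.
- pin: Bright steel hitch pin, 118 long (x) x 33 x 22, 90 g. Origin: centre of its underside as it lies. Round shank 12 thick from x=-59 (tip) to 23; collar 22 thick from 23 to 36; thin flat ring 33 wide at the bottom, x=26 to 59. Shank axis rises from z=7 at the tip to z=11 at the collar (0.047 rad). Lies lengthwise, tip to the bin's front.
- pin_shank (a point): Middle of the pin's shank, on its axis: pin (-18,0,9). Axes as the pin's. The pin's weight acts near pin x=-3.
- bolt: Bright hexagon-headed bolt, 75 long (x) x 22 x 19, 60 g, lying lengthwise in the other lane of the bin, head to the bin's front. Origin: centre of its underside. It stays in the bin.
- rest: Fixed steel V-rest: base 104 (x) x 62 x 10 with two upright V plates, each 5 thick, at x=-28 and x=28; nothing higher than 15 between them (51 clear). 90 degree Vs along x: bottom of V at z=52, tops at z=73, y=+-21. Origin: centre of its underside. The pin may lie either way round.
- rest_mid (a point): Midway between the two Vs, at rest (0,0,60.5): where the middle of the shank (pin_shank) is when the 12 mm shank rests in both Vs. Then the shank's axis is level.
- caliper: Caliper 230x59x12 lying left of the V-rest, to be left alone. Origin: centre of its underside.
Not all that is in view belongs to the job. Several things look just like the rest: the one meant starts nearest to the robot's base.

How it is judged:
By the outcome, as a careful person would: the job done as asked, in the order asked, and still so for the second after the job is handed in, with the robot touching nothing.
It also fails if it takes over 64 s, if anything falls off the work surface, if the arm or the gripper's body presses on something with over 40 N, if the wrist force passes 120 N, or if a joint passes its speed limit or range.

## Working session

There is one attempt and no reset: what is moved stays moved. The work goes in short steps, Python scripts to look and compute and a tool call to move; the robot and the scene stay as the last step left them, time stands still between calls to the robot, and variables do not carry over. Pictures are saved under pics/ and viewed, at most 10 in all, crops included, and the job is handed in when it is done.

Besides the shell and the picture viewer there is one more tool, called after "Emit:" as name(argument=value, ...), one argument or row to a line, values as JSON. send_rows: Moves the arm, as the interface text tells. Its arguments: {"type":"object","properties":{"targets":{"type":"array"},"squeeze":{"type":"number"}},"required":["targets"]}

```bash
ls; mkdir -p pics; cat > h.py <<'E'
import numpy as np, cv2
from rig import ctrl
from scipy.spatial.transform import Rotation as Ro
def cap(n,save=None):
    p=ctrl.capture(n)
    if save: cv2.imwrite('pics/'+save+'.png',np.asarray(p['img'])[:,:,::-1])
    return p
def ray(p,uv):
    R=np.array(p['R']);t=np.array(p['t']);K=np.array(p['camera_matrix'])
    return -R.T@t, R.T@np.linalg.inv(K)@np.array([uv[0],uv[1],1.])
def atz(p,uv,z):
    c,d=ray(p,uv); return c+d*(z-c[2])/d[2]
def tri(obs):
    A=np.zeros((3,3));b=np.zeros(3)
    for p,uv in obs:
        c,d=ray(p,uv);d=d/np.linalg.norm(d);M=np.eye(3)-np.outer(d,d);A+=M;b+=M@c
    X=np.linalg.solve(A,b)
    res=[np.linalg.norm((np.eye(3)-np.outer(d/np.linalg.norm(d),d/np.linalg.norm(d)))@(X-c)) for c,d in [ray(p,uv) for p,uv in obs]]
    return X,res
def proj(p,X):
    x=np.array(p['R'])@np.array(X,float)+np.array(p['t']);x=np.array(p['camera_matrix'])@x;return x[:2]/x[2]
E
python3 - <<'E'
from h import *
s=cap('scene','scene0');t=cap('top','top0')
for p,n in((s,'S'),(t,'T')):
    print(n,ray(p,(320,200)))
    for q in ['stand','bin_hinge','bin_bar','bin_floor','pin','pin_shank','bolt','rest','rest_mid','caliper']:
        print(q,[(np.round(d['point']).tolist(),round(d['score'],2)) for d in ctrl.landmark_of(q,p)][:5])
print(ctrl.sense())
E
```

```text
pics
S (array([-482.74387608,  637.31980746,  846.32582968]), array([ 0.73421468, -0.45766265, -0.50149911]))
stand [([383.0, 198.0], 0.56)]
bin_hinge [([380.0, 192.0], 0.61)]
bin_bar [([384.0, 175.0], 0.78)]
bin_floor [([381.0, 189.0], 0.56)]
pin [([308.0, 226.0], 0.3)]
pin_shank [([380.0, 191.0], 0.5)]
bolt []
rest [([222.0, 255.0], 0.81), ([310.0, 244.0], 0.68)]
rest_mid [([309.0, 226.0], 0.73), ([222.0, 238.0], 0.69)]
caliper [([239.0, 284.0], 0.96)]
T (array([ 475.1422639 ,  -31.44011787, 1069.06922547]), array([ 0.11902711, -0.03467639, -0.99232069]))
stand [([411.0, 183.0], 0.59)]
bin_hinge [([404.0, 197.0], 0.74)]
bin_bar [([402.0, 211.0], 0.87)]
bin_floor [([412.0, 181.0], 0.7), ([410.0, 183.0], 0.29)]
pin [([431.0, 192.0], 0.68)]
pin_shank [([428.0, 196.0], 0.59)]
bolt [([400.0, 170.0], 0.4)]
rest [([281.0, 218.0], 0.74), ([187.0, 178.0], 0.67)]
rest_mid [([279.0, 214.0], 0.63), ([180.0, 182.0], 0.63)]
caliper [([183.0, 238.0], 0.74)]
{'time_s': 1.1, 'joints': array([-1.57242297e+00,  3.12876533e-01,  1.49769269e+00,  6.41193157e-06,
        1.33098669e+00, -2.23390332e-01]), 'dq': array([ 6.43665810e-04,  1.03518210e-03, -1.65484025e-05, -9.97898312e-04,
       -7.85436805e-05, -1.60637882e-03]), 'tau': array([-5.32588692e-04, -4.12181354e+01, -2.59899348e+01, -2.60328598e-04,
        4.43402978e-04,  1.27390280e-05]), 'eef_pos': array([ 115.46864977, -512.15638868,  231.30894606]), 'ee_rot': array([1.86036744e-05, 9.93858988e-01, 1.10654018e-01, 1.03210241e-06]), 'force': array([-0.63542261,  0.39273798,  0.61915566]), 'wrist_torque': array([ 0.0191398 , -0.02408173,  0.01101696]), 'grip_force': 0.0, 'grip_width': 1.0008434133290693}
```

View pics/scene0.png

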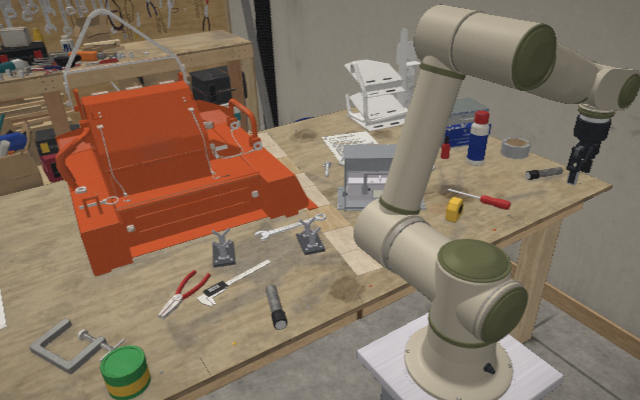

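View pics/top0.png

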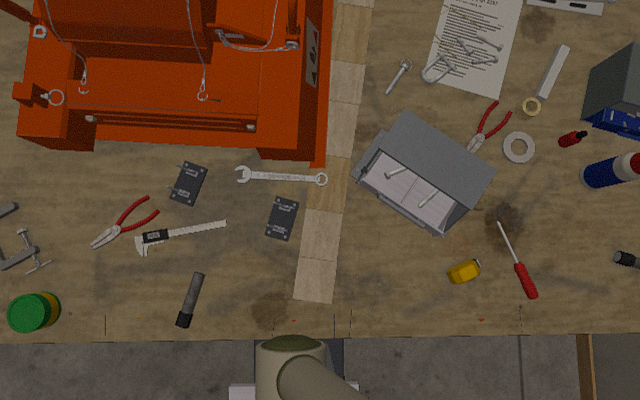

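The scene view shows the grey stand at about (375,180), two V-rests at (222,250) and (310,240), and the caliper at (235,285). The top view shows the stand at (425,175), turned about 30°, with the pin and bolt visible inside. The two rests are at (187,183) and (281,218), and the second is nearer the base.

```bash
python3 - <<'E'
from h import *
im=cv2.imread('pics/top0.png')
a=cv2.resize(im[100:245,345:505],None,fx=5,fy=5,interpolation=cv2.INTER_CUBIC)[:, :]
cv2.imwrite('pics/c1.png',cv2.resize(a,(660,598)))
t=cap('top');s=cap('scene')
print(t['camera_matrix'],t['R'],t['t'])
for n,uvT,uvS,z in (('bar',(402,211),(384,175),153),('rest',(281,218),(310,244),0),('restmid',(279,214),(309,226),60.5),('rest2',(187,178),(222,255),0)):
    print(n,atz(t,uvT,z),atz(s,uvS,z),tri([(t,uvT),(s,uvS)]))
for n,uv in (('bolt',(400,170)),('pinsh',(428,196)),('hinge',(404,197)),('floor',(412,181))): print(n,atz(t,uv,60))
E
```

```text
[[420.67232775   0.         318.25869057]
 [  0.         420.67232775 203.0658957 ]
 [  0.           0.           1.        ]] [[-0.01079223 -0.99950765  0.02946165]
 [-0.99366877  0.00742479 -0.11210378]
 [ 0.11182984 -0.03048497 -0.99325966]] [ -57.79333837  592.21416303 1007.76980306]
bar [ 559.33315513 -243.73321478  153.        ] [ 548.2666664  -236.36191584  153.        ] (array([ 559.86139983, -245.78070871,  145.28588294]), [np.float64(0.3136302455004823), np.float64(0.3136302455003789)])
rest [558.0182411   30.90074124   0.        ] [555.05642587  29.25698045   0.        ] (array([557.24313254,  29.70807479,  -0.96165655]), [np.float64(1.5040694517006021), np.float64(1.5040694517006648)])
restmid [562.99208431  32.15386488  60.5       ] [559.44299476  27.62145631  60.5       ] (array([561.37045545,  29.77981025,  60.53541994]), [np.float64(2.8568820981417264), np.float64(2.856882098141641)])
rest2 [662.38517181 270.17948844   0.        ] [652.28590147 267.3256714    0.        ] (array([661.05912498, 268.0249222 ,  -4.02241358]), [np.float64(3.6686838834848654), np.float64(3.668683883484901)])
bolt [ 668.80392217 -263.70921409   60.        ]
pinsh [ 604.09010608 -330.30919329   60.        ]
hinge [ 602.04744527 -271.32162972   60.        ]
floor [ 641.34276377 -292.34738861   60.        ]
```

View pics/c1.png

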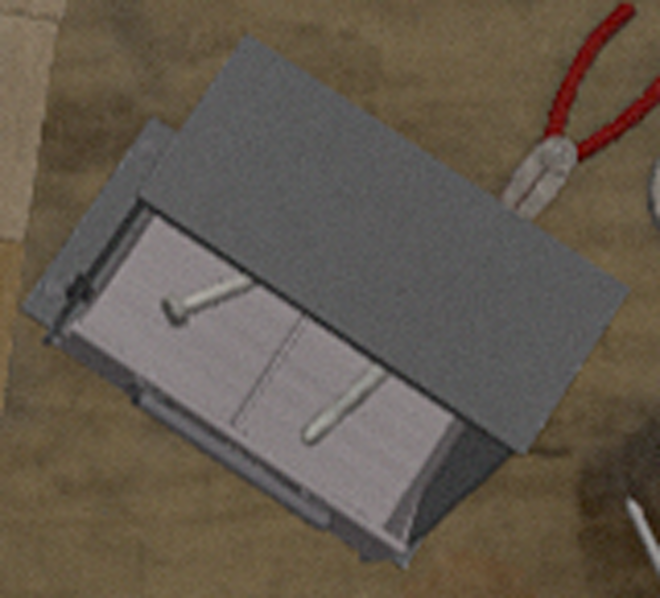

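The crop shows the roof corners at (248,37), (628,290), (527,452) and (140,200). The bolt (with its head) is in the left lane and the pin shank in the right lane, its tip at crop (310,437).

```bash
python3 - <<'E'
from h import *
from scipy.optimize import least_squares
t=cap('top');s=cap('scene')
f=160/660
cr=[((248,37),(85,121.5,161)),((628,290),(85,-121.5,161)),((527,452),(-16,-121.5,161)),((140,200),(-16,121.5,161)),((240,458),(-105,0,153))]
U=[(np.array(c)*f+[345,100],L) for c,L in cr]
U=[(u,L) for u,L in U]
def W(q,L): c,s_=np.cos(q[2]),np.sin(q[2]); return np.array([q[0]+c*L[0]-s_*L[1],q[1]+s_*L[0]+c*L[1],L[2]])
r=lambda q:np.concatenate([proj(t,W(q,L))-u for u,L in U[:4]])
o=least_squares(r,[640,-290,-.5]);q=o.x
print(q,o.fun.round(1))
q0=q
print('bar pred',proj(t,W(q,(-105,0,153))),proj(s,W(q,(-105,0,153))),'W',W(q,(-105,0,153)))
for n,L in (('hinge',(-49,0,48)),('pin front',(-81+10,-53,50))): print(n,W(q,L),proj(t,W(q,L)))
# rest yaw via min area rect on dark base
im=cv2.cvtColor(np.asarray(t['img']),cv2.COLOR_RGB2GRAY);m=(im[188:250,255:310]<85).astype(np.uint8)
n,l,st,ce=cv2.connectedComponentsWithStats(m)
i=1+st[1:,4].argmax();c=np.argwhere(l==i)[:,::-1]+[255,188]
b=cv2.boxPoints(cv2.minAreaRect(c.astype(np.float32)));print(st[i],b)
print([atz(t,x,10).round(0).tolist() for x in b])
print(atz(t,(310*f+345,437*f+100),60),atz(t,(383*f+345,372*f+100),60))
E
```

```text
[ 6.45098800e+02 -3.07328712e+02 -6.02119213e-01] [-0.5  1.9 -0.9  0.6  0.  -1.2  1.3 -1.2]
bar pred [403.87333896 211.3328392 ] [384.80504898 172.74488228] W [ 558.56439736 -247.85773384  153.        ]
hinge [ 604.71607859 -279.57558874   48.        ] [406.16217902 196.51772932]
pin front [ 556.56637687 -310.79427263   50.        ] [419.69271404 215.83479836]
[   0    0   53   62 2117] [[255.      248.99998]
 [255.      187.99998]
 [307.      187.99998]
 [307.      248.99998]]
[[480.0, 95.0, 10.0], [634.0, 96.0, 10.0], [633.0, -36.0, 10.0], [479.0, -35.0, 10.0]]
[ 579.87261503 -310.09430671   60.        ] [ 618.25451104 -355.15520513   60.        ]
```

```bash
cat >> h.py <<'E'
def Rdown(a,tilt=0,az=0):
    """tool y at world angle a, z down; then tilt about horizontal axis so that tool z leans toward azimuth az"""
    y=np.array([np.cos(a),np.sin(a),0]);z=np.array([0,0,-1.]);x=np.cross(y,z)
    R=np.stack([x,y,z],1)
    k=np.array([np.cos(az-np.pi/2),np.sin(az-np.pi/2),0])  # rot of -z toward az
    return Ro.from_rotvec(k*-tilt if np.dot(np.cross(-k,[0,0,-1.]),[np.cos(az),np.sin(az),0])<0 and False else k*_sg(k,az)*tilt).as_matrix()@R
def _sg(k,az): return np.sign(np.dot(np.cross(k,[0,0,-1.]),[np.cos(az),np.sin(az),0]))
def now():
    s=ctrl.sense();q=s['ee_rot'];return np.array(s['eef_pos']),Ro.from_quat([q[1],q[2],q[3],q[0]]).as_matrix(),s
def step(P0,R0,P1,R1,n):
    w=Ro.from_matrix(R0.T@R1).as_rotvec()/n;E=Ro.from_rotvec(w).as_matrix()
    S=sum(np.linalg.matrix_power(E,k) for k in range(n))
    d=np.linalg.solve(S,R0.T@(np.array(P1)-P0))/1000
    print(n,'x',np.round(d,4).tolist(),np.round(w,4).tolist());return np.array(P1,float),R1
Q=np.array([645.1,-307.3,-.602])
def W(L,q=None):
    q=Q if q is None else q
    c,s_=np.cos(q[2]),np.sin(q[2]); return np.array([q[0]+c*L[0]-s_*L[1],q[1]+s_*L[0]+c*L[1],L[2]])
E
sed -i 's/return Ro.from_rotvec(k\*-tilt.*$/return Ro.from_rotvec(k*_sg(k,az)*tilt).as_matrix()@R/' h.py
python3 - <<'E'
from h import *
P,R,s=now()
step(P,R,(540,-235,270),Rdown(-.602),10)
print(Rdown(-.602,.5,-.602).round(2))
E
```

```text
10 x [0.0519, -0.0011, -0.0039] [0.0, 0.0, -0.0747]
[[ 0.57  0.72  0.4 ]
 [ 0.82 -0.5  -0.27]
 [ 0.    0.48 -0.88]]
```

Emit:
send_rows(
  targets=[
    [0,0.0519,-0.0011,-0.0039,0,0,-0.0747],
    [0,0.0519,-0.0011,-0.0039,0,0,-0.0747],
    [0,0.0519,-0.0011,-0.0039,0,0,-0.0747],
    [0,0.0519,-0.0011,-0.0039,0,0,-0.0747],
    [0,0.0519,-0.0011,-0.0039,0,0,-0.0747],
    [0,0.0519,-0.0011,-0.0039,0,0,-0.0747],
    [0,0.0519,-0.0011,-0.0039,0,0,-0.0747],
    [0,0.0519,-0.0011,-0.0039,0,0,-0.0747],
    [0,0.0519,-0.0011,-0.0039,0,0,-0.0747],
    [0,0.0519,-0.0011,-0.0039,0,0,-0.0747],
  ],
  squeeze=25,
)

```text
time_s: 2.55
eef_pos: [541.0, -233.2, 270.3]
ee_rot: [-0.0, 0.884, 0.467, -0.0]
force: [1.9, -0.7, 0.3]
grip_width: 0.498
grip_force: 0.0
```

```bash
python3 - <<'E'
from h import *
P,R,s=now();print(P,R.round(3),s['time_s'],s['grip_width'])
w=cap('wrist','w1');print(ray(w,(320,200)))
for q in ['bin_bar','bin_hinge','pin_shank','bolt','rest_mid']:
    print(q,[(np.round(d['point'],1).tolist(),round(d['score'],2)) for d in ctrl.landmark_of(q,w)][:3])
print('pred bar',proj(w,W((-105,0,153))),proj(w,W((-105,56,153))),proj(w,W((-105,-56,153))))
E
```

```text
[ 541.03031788 -233.16856494  270.31435138] [[ 0.564  0.826 -0.   ]
 [ 0.826 -0.564  0.   ]
 [-0.    -0.    -1.   ]] 2.55 0.49803428140923195
(array([ 577.06242596, -179.69074655,  413.79690408]), array([-0.13865237, -0.22093157, -0.96543651]))
bin_bar [([343.3, 192.6], 0.62)]
bin_hinge [([377.9, 176.5], 0.85), ([414.1, 217.1], 0.5)]
pin_shank [([404.4, 214.0], 0.86)]
bolt [([416.3, 138.4], 0.74), ([378.8, 176.9], 0.68)]
rest_mid []
pred bar [341.73587412 196.1753541 ] [343.24432122 135.13609808] [340.38265318 250.93338943]
```

View pics/w1.png

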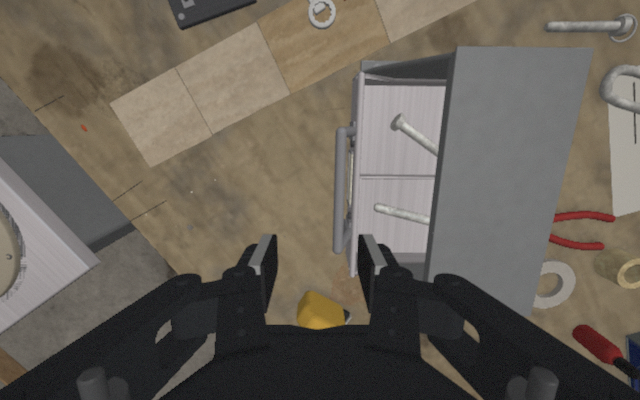

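The wrist view shows the bar running from (343,128) to (339,252), matching the prediction. The pin shank is at (380–430,213) and the bolt head at (400,122).

```bash
python3 - <<'E'
from h import *
P,R,s=now()
b=W((-105,3,153));print(b)
R1=Rdown(-.602)
P,R=step(P,R,(b[0],b[1],225),R1,1)
step(P,R,(b[0],b[1],134),R1,3)
a0=np.arctan2(105,-56)
# arc in stand x,z ; tool y = stand +x dir, tool z = down
pts=[(119*np.cos(a0+th),119*np.sin(a0+th)) for th in np.linspace(0,.82,15)]
for i in range(14): print(round((pts[i+1][0]-pts[i][0])/1000,4),round(-(pts[i+1][1]-pts[i][1])/1000,4))
E
```

```text
[ 560.25738464 -245.36672446  153.        ]
1 x [0.0034, 0.0228, 0.0451] [-0.0004, 0.0002, -0.0013]
3 x [0.0, 0.0, 0.0303] [0.0, 0.0, 0.0]
-0.0061 0.0035
-0.0058 0.0038
-0.0056 0.0041
-0.0054 0.0045
-0.0051 0.0048
-0.0048 0.0051
-0.0045 0.0053
-0.0042 0.0056
-0.0038 0.0058
-0.0035 0.006
-0.0031 0.0062
-0.0028 0.0064
-0.0024 0.0065
-0.002 0.0067
```

Emit:
send_rows(
  targets=[
    [0,0.0034,0.0228,0.0451,0,0,-0.0013],
    [0,0,0,0.0303,0,0,0],
    [0,0,0,0.0303,0,0,0],
    [0,0,0,0.0303,0,0,0],
    [0,0,0,0,0,0,0],
    [1,0,0,0,0,0,0],
    [1,0,0,0,0,0,0],
    [1,0,0,0,0,0,0],
    [1,0,0,0,0,0,0],
    [1,0,0,0,0,0,0],
  ],
  squeeze=25,
)

```text
time_s: 4.1
eef_pos: [558.5, -243.6, 135.9]
ee_rot: [-0.002, 0.885, 0.466, -0.002]
force: [-16.4, 7.2, 12.0]
grip_width: 0.101
grip_force: 26.4
```

Emit:
send_rows(
  targets=[
    [1,0,-0.0081,0.0035,0,0,0],
    [1,0,-0.0058,0.0038,0,0,0],
    [1,0,-0.0056,0.0041,0,0,0],
    [1,0,-0.0054,0.0045,0,0,0],
    [1,0,-0.0051,0.0048,0,0,0],
    [1,0,-0.0048,0.0051,0,0,0],
    [1,0,-0.0045,0.0053,0,0,0],
    [1,0,-0.0042,0.0056,0,0,0],
    [1,0,-0.0038,0.0058,0,0,0],
    [1,0,-0.0035,0.006,0,0,0],
  ],
)

```text
time_s: 5.35
eef_pos: [518.7, -215.8, 85.4]
ee_rot: [0.0, 0.885, 0.466, 0.0]
force: [0.9, 0.2, 1.2]
grip_width: 0.104
grip_force: 26.8
```

Emit:
send_rows(
  targets=[
    [1,0,-0.0031,0.0062,0,0,0],
    [1,0,-0.0028,0.0064,0,0,0],
    [1,0,-0.0024,0.0065,0,0,0],
    [1,0,-0.0014,0.004,0,0,0],
    [1,0,0,0,0,0,0],
    [0,0,0,0,0,0,0],
    [0,0,0,0,0,0,0],
    [0,0,0,0,0,0,0],
    [0,0,0,0,0,0,0],
    [0,0,0,0,0,0,0],
  ],
)

```text
time_s: 6.6
eef_pos: [510.8, -210.4, 62.7]
ee_rot: [-0.0, 0.885, 0.466, -0.0]
force: [-0.3, -0.3, 0.2]
grip_width: 0.499
grip_force: 0.0
```

```bash
python3 - <<'E'
from h import *
P,R,s=now();print(P,s['force'],s['grip_width'],s['time_s'])
# bar expected
print(W((-163.3,3,81)))
R1=Rdown(-.602)
P1,R1_=step(P,R,(P[0],P[1],200),R1,3)
# view pose: tool perpendicular to floor, grasp point over bin x=40,y=-40, at 200 off floor
th=.8
def B(x,y,z): return W((-49+x*np.cos(th)-z*np.sin(th),y,48+x*np.sin(th)+z*np.cos(th)))
Rv=Rdown(-.602+np.pi/2,th,-.602); print(Rv.round(2))
step(P1,R1,B(20,-50,190),Rv,7)
Rv=Rdown(-.602-np.pi/2,th,-.602); step(P1,R1,B(20,-50,190),Rv,7); print(B(20,-50,190))
E
```

```text
[ 510.80293363 -210.43898359   62.7210856 ] [-0.28550817 -0.29261802  0.24783701] 0.49921435094048433 6.6
[ 512.20625179 -212.35190003   81.        ]
3 x [-0.0, -0.0, -0.0458] [-0.0, 0.0, 0.0004]
[[-0.57  0.57  0.59]
 [ 0.39  0.82 -0.41]
 [-0.72  0.   -0.7 ]]
7 x [-0.0058, -0.0061, 0.0022] [-0.0893, -0.0893, -0.2113]
7 x [-0.0074, 0.0043, -0.0013] [-0.0893, 0.0893, 0.2113]
[ 475.54678157 -251.46843935  194.72139659]
```

```bash
python3 - <<'E'
from h import *
print(now()[2]['joints'].round(2))
E
```

```text
[-0.6   0.56  1.61 -0.    0.98 -0.  ]
```

Emit:
send_rows(
  targets=[
    [0,0,0,-0.0458,0,0,0],
    [0,0,0,-0.0458,0,0,0],
    [0,0,0,-0.0458,0,0,0],
    [0,-0.0064,0.0037,-0.0011,-0.0781,0.0781,0.1849],
    [0,-0.0064,0.0037,-0.0011,-0.0781,0.0781,0.1849],
    [0,-0.0064,0.0037,-0.0011,-0.0781,0.0781,0.1849],
    [0,-0.0064,0.0037,-0.0011,-0.0781,0.0781,0.1849],
    [0,-0.0064,0.0037,-0.0011,-0.0781,0.0781,0.1849],
    [0,-0.0064,0.0037,-0.0011,-0.0781,0.0781,0.1849],
    [0,-0.0064,0.0037,-0.0011,-0.0781,0.0781,0.1849],
  ],
)

```text
time_s: 7.85
eef_pos: [483.7, -252.2, 199.5]
ee_rot: [0.093, 0.944, -0.097, 0.3]
force: [-0.7, -0.6, 0.8]
grip_width: 0.496
grip_force: 0.0
```

```bash
python3 - <<'E'
from h import *
P,R,s=now();print(P,s['force'],s['joints'].round(2),s['time_s']);print(R.round(2))
w=cap('wrist','w2');t=cap('top','top2')
for p in (w,t):
  for q in ['pin','pin_shank','bin_bar','bin_floor','bin_hinge','bolt']:
    print(q,[(np.round(d['point'],1).tolist(),round(d['score'],2)) for d in ctrl.landmark_of(q,p)][:3])
E
```

```text
[ 483.69183115 -252.18510439  199.47872363] [-0.72884654 -0.641728    0.84205244] [-0.81  0.12  1.98  0.51  0.5   0.58] 7.85
[[ 0.8  -0.24  0.55]
 [-0.13 -0.96 -0.23]
 [ 0.58  0.12 -0.8 ]]
pin [([334.6, 183.4], 0.64)]
pin_shank [([339.5, 180.2], 0.59)]
bin_bar [([249.7, 254.5], 0.59)]
bin_floor [([307.7, 135.0], 0.87)]
bin_hinge [([295.4, 174.6], 0.95)]
bolt [([262.2, 154.3], 0.71)]
pin [([381.6, 234.0], 0.51), ([428.8, 204.4], 0.46)]
pin_shank [([418.6, 207.6], 0.54)]
bin_bar [([381.1, 232.0], 0.87)]
bin_floor [([412.0, 181.8], 0.8), ([281.1, 218.5], 0.39)]
bin_hinge [([403.4, 195.9], 0.84)]
bolt [([390.9, 185.4], 0.51)]
```

View pics/w2.png

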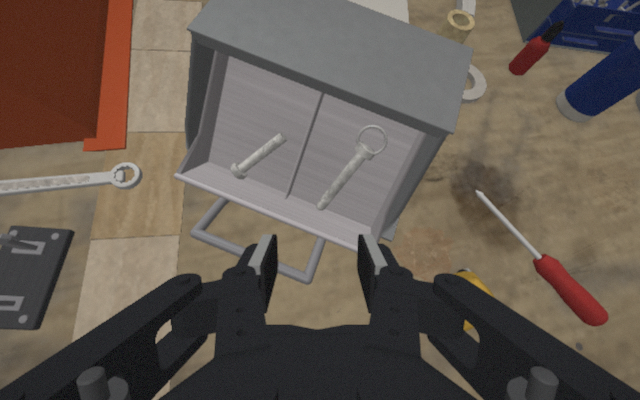

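The wrist view shows the bin tipped. The pin tip is at (321,208) on the front panel, the collar at (365,152) and the ring at (373,140). The bolt is in the left lane at (258,156).

```bash
cat >> h.py <<'E'
def B(L,th=.8,q=None):
    x,y,z=L; return W((-49+x*np.cos(th)-z*np.sin(th),y,48+x*np.sin(th)+z*np.cos(th)),q)
def floorpt(p,uv,z,th=.8,q=None):
    """bin-frame xy where ray meets bin plane z"""
    o=B((0,0,0),th,q);ex,ey,ez=[B(v,th,q)-o for v in np.eye(3)]
    c,d=ray(p,uv);s=(z-(c-o)@ez)/(d@ez);X=c+s*d-o;return np.array([X@ex,X@ey])
E
python3 - <<'E'
from h import *
from scipy.optimize import least_squares
w=cap('wrist');t=cap('top')
obs=[(w,(249.7,255.3),(-56,0,105),1),(w,(295.4,174.6),(0,0,0),1),(w,(307.7,135),(43,0,0),1),(w,(191,30),(-16,121.5,160),0),(w,(455,131),(-16,-121.5,160),0),
(t,(381.1,232),(-56,0,105),1)]
f=160/660
for c,L in [((248,37),(85,121.5,161)),((628,290),(85,-121.5,161)),((527,452),(-16,-121.5,161)),((140,200),(-16,121.5,161))]: obs.append((t,np.array(c)*f+[345,100],L,0))
def r(v): 
    q=v[:3]; return np.concatenate([proj(p,B(L,v[3],q) if k else W(L,q))-u for p,u,L,k in obs])
print(r([*Q,.8]).reshape(-1,2).round(1).tolist())
o=least_squares(r,[*Q,.8],loss='soft_l1');print(o.x.round(3));print(o.fun.reshape(-1,2).round(1).tolist())
for v in ([*Q,.8],o.x):
  q=np.array(v[:3]);th=v[3]
  print('tip',floorpt(w,(321,208),7,th,q),'collar',floorpt(w,(364,153),11,th,q),'ring',floorpt(w,(373,140),3,th,q),'div',floorpt(w,(290,197),9,th,q),floorpt(w,(322,93),18,th,q),'shank',floorpt(w,(339.5,180.2),9,th,q))
E
```

```text
[[6.0, -1.5], [4.3, -5.2], [3.7, 0.2], [2.6, -0.6], [-1.4, 0.4], [2.4, 2.6], [-0.5, 1.9], [-0.9, 0.6], [0.0, -1.2], [1.3, -1.2]]
[ 6.45355e+02 -3.04545e+02 -6.10000e-01  8.31000e-01]
[[1.5, -0.1], [1.6, -5.1], [0.9, 0.5], [-0.3, -1.4], [-4.6, 1.4], [0.3, 2.6], [-1.2, 1.6], [-2.1, 1.0], [-1.5, -0.9], [0.3, -1.7]]
tip [-33.21425207 -40.57291854] collar [ 48.57001027 -61.42795723] ring [ 63.54335587 -65.29196827] div [-34.11078782  -0.92249031] [90.3878442   1.51392486] shank [  8.97054341 -48.31029013]
tip [-31.70490713 -43.62550378] collar [ 50.87466776 -63.83683765] ring [ 65.55013712 -67.49895827] div [-32.90326685  -3.98790795] [92.24498287 -1.43402056] shank [ 11.04179998 -51.09144947]
```

```bash
cat >> h.py <<'E'
def Rpin(yaw,pitch=.047,th=.8,q=None):
    o=B((0,0,0),th,q);E=np.stack([B(v,th,q)-o for v in np.eye(3)],1)
    x=E@[np.cos(yaw)*np.cos(pitch),np.sin(yaw)*np.cos(pitch),np.sin(pitch)]
    y=np.cross(-E[:,2],x);y/=np.linalg.norm(y);return np.stack([x,y,np.cross(x,y)],1)
E
python3 - <<'E'
from h import *
P,R,s=now()
Rg=Rpin(-.25);print(Rg.round(2),B((14.3,-52.7,60)))
step(P,R,B((14.3,-52.7,60)),Rg,8)
E
```

```text
[[ 0.39 -0.69  0.61]
 [-0.57 -0.7  -0.43]
 [ 0.73 -0.18 -0.66]] [ 547.60696039 -304.25521048  100.06059466]
8 x [-0.0008, 0.0021, 0.016] [-0.0182, 0.0268, 0.075]
```

Emit:
send_rows(
  targets=[
    [0,-0.0008,0.0021,0.016,-0.0182,0.0268,0.075],
    [0,-0.0008,0.0021,0.016,-0.0182,0.0268,0.075],
    [0,-0.0008,0.0021,0.016,-0.0182,0.0268,0.075],
    [0,-0.0008,0.0021,0.016,-0.0182,0.0268,0.075],
    [0,-0.0008,0.0021,0.016,-0.0182,0.0268,0.075],
    [0,-0.0008,0.0021,0.016,-0.0182,0.0268,0.075],
    [0,-0.0008,0.0021,0.016,-0.0182,0.0268,0.075],
    [0,-0.0008,0.0021,0.016,-0.0182,0.0268,0.075],
    [0,0,0,0,0,0,0],
    [0,0,0,0,0,0,0],
  ],
)

```text
time_s: 9.9
eef_pos: [541.0, -294.8, 115.7]
ee_rot: [0.077, 0.852, -0.337, 0.394]
force: [0.2, -0.0, 1.2]
grip_width: 0.501
grip_force: 0.0
```

```bash
python3 - <<'E'
from h import *
P,R,s=now();print(P,s['force'],s['joints'].round(2),s['time_s']);print(R.round(2))
w=cap('wrist','w3')
for q in ['pin','pin_shank','bin_hinge','bin_bar','bin_floor']:
    print(q,[(np.round(d['point'],1).tolist(),round(d['score'],2)) for d in ctrl.landmark_of(q,w)][:3])
print('pred tip',proj(w,B((-33.2,-40.6,7))),'collar',proj(w,B((48.6,-61.4,11))),'TCP axis foot',proj(w,P+R[:,2]*58))
E
```

```text
[ 541.00101646 -294.81936131  115.68123515] [ 0.17546612 -0.04357708  1.15065815] [-0.74  0.4   1.99  2.06  0.15 -0.43] 9.9
[[ 0.46 -0.63  0.62]
 [-0.51 -0.76 -0.4 ]
 [ 0.72 -0.13 -0.68]]
pin [([322.7, 204.6], 0.67), ([251.1, 191.6], 0.61)]
pin_shank [([322.1, 228.5], 0.83)]
bin_hinge [([261.3, 244.0], 0.62)]
bin_bar []
bin_floor [([250.3, 191.5], 0.63)]
pred tip [318.2288565  272.34719758] collar [328.16766299 172.33169295] TCP axis foot [315.32010819 215.77379946]
```

View pics/w3.png

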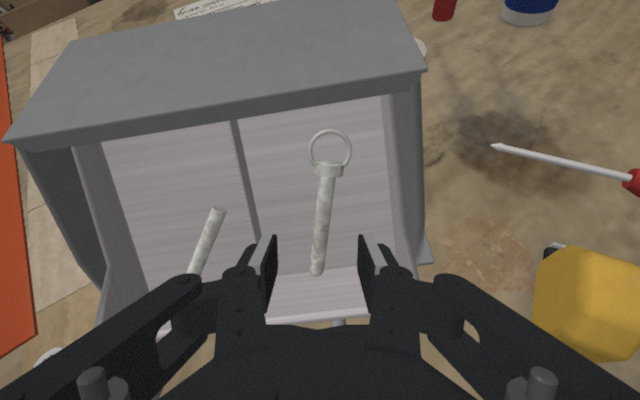

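The wrist view shows the pin tip at (317,272) and the collar at (328,170). Both are within 2 px of the prediction, so the fit holds.

```bash
python3 - <<'E'
from h import *
P,R,s=now()
Rg=Rpin(-.25)
P,R=step(P,R,B((14.3,-52.7,40)),Rg,9)
step(P,R,B((14.3,-52.7,2.5)),Rg,8)
E
```

```text
9 x [-0.0005, 0.0006, 0.0043] [-0.0035, 0.0028, 0.0096]
8 x [-0.0002, -0.0, 0.0047] [0.0, 0.0, 0.0]
```

Emit:
send_rows(
  targets=[
    [0,-0.0005,0.0006,0.0043,-0.0035,0.0028,0.0096],
    [0,-0.0005,0.0006,0.0043,-0.0035,0.0028,0.0096],
    [0,-0.0005,0.0006,0.0043,-0.0035,0.0028,0.0096],
    [0,-0.0005,0.0006,0.0043,-0.0035,0.0028,0.0096],
    [0,-0.0005,0.0006,0.0043,-0.0035,0.0028,0.0096],
    [0,-0.0005,0.0006,0.0043,-0.0035,0.0028,0.0096],
    [0,-0.0005,0.0006,0.0043,-0.0035,0.0028,0.0096],
    [0,-0.0005,0.0006,0.0043,-0.0035,0.0028,0.0096],
    [0,-0.0005,0.0006,0.0043,-0.0035,0.0028,0.0096],
    [0,0,0,0,0,0,0],
  ],
)

```text
time_s: 11.45
eef_pos: [559.3, -312.4, 85.2]
ee_rot: [0.077, 0.83, -0.379, 0.403]
force: [-0.2, -0.0, -0.2]
grip_width: 0.504
grip_force: 0.0
```

```bash
python3 - <<'E'
from h import *
P,R,s=now();print(P,s['force'],s['joints'].round(2),s['time_s'])
Rg=Rpin(-.25)
step(P,R,B((14.3,-52.7,2.5)),Rg,8)
step(P,R,B((14.3,-52.7,2.5)),R,8)
E
```

```text
[ 559.34643276 -312.40434241   85.21476853] [-0.23049306 -0.02764254 -0.24642886] [-0.72  0.5   1.94  2.65  0.17 -0.92] 11.45
8 x [-0.0001, -0.0, 0.0046] [0.0001, 0.0001, 0.0]
8 x [-0.0001, -0.0, 0.0046] [0.0, 0.0, 0.0]
```

Emit:
send_rows(
  targets=[
    [0,-0.0001,0,0.0046,0,0,0],
    [0,-0.0001,0,0.0046,0,0,0],
    [0,-0.0001,0,0.0046,0,0,0],
    [0,-0.0001,0,0.0046,0,0,0],
    [0,-0.0001,0,0.0046,0,0,0],
    [0,-0.0001,0,0.0046,0,0,0],
    [0,-0.0001,0,0.0046,0,0,0],
    [0,-0.0001,0,0.0045,0,0,0],
    [0,0,0,0,0,0,0],
    [0,0,0,0,0,0,0],
  ],
)

```text
time_s: 12.7
eef_pos: [581.4, -327.9, 60.5]
ee_rot: [0.077, 0.83, -0.379, 0.403]
force: [-0.0, 0.5, 0.3]
grip_width: 0.502
grip_force: 0.0
```

```bash
python3 - <<'E'
from h import *
P,R,s=now();print(P,B((14.3,-52.7,2.5)),s['force'],s['joints'].round(2),s['time_s'])
w=cap('wrist','w4')
print([(np.round(d['point'],1).tolist(),round(d['score'],2)) for d in ctrl.landmark_of('pin_shank',w)][:3])
print('pred tip',proj(w,B((-33.2,-40.6,7))),'collar',proj(w,B((48.6,-61.4,11))))
E
```

```text
[ 581.40397225 -327.85640128   60.48218298] [ 581.60373461 -327.61360945   59.99995887] [-0.0238663   0.52295391  0.33432901] [-0.72  0.59  1.87  2.72  0.18 -0.99] 12.7
[([311.2, 273.5], 0.91)]
pred tip [314.62684222 334.0469299 ] collar [314.05296246 188.51261539]
```

View pics/w4.png

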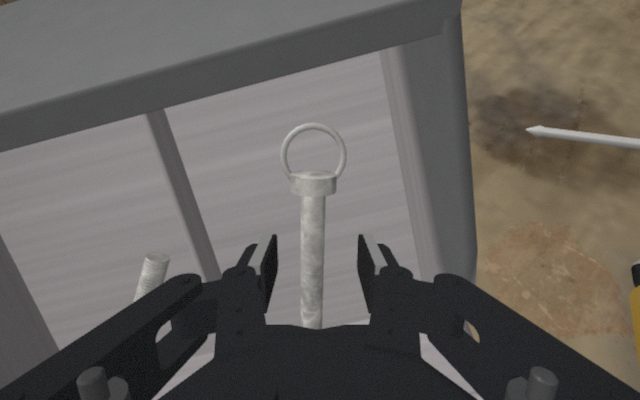

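The wrist view shows the shank vertical at column 312, between the pads at 277 and 358. The grasp is set, so I'll close.

Emit:
send_rows(
  targets=[
    [1,0,0,0,0,0,0],
    [1,0,0,0,0,0,0],
    [1,0,0,0,0,0,0],
    [1,0,0,0,0,0,0],
    [1,0,0,0,0,0,0],
    [1,0,0,0,0,0,0],
    [1,0,0,-0.008,0,0,0],
    [1,0,0,-0.01,0,0,0],
    [1,0,0,-0.015,0,0,0],
    [1,0,0,-0.02,0,0,0],
  ],
  squeeze=60,
)

```text
time_s: 14.05
eef_pos: [549.9, -305.4, 97.7]
ee_rot: [0.077, 0.829, -0.379, 0.405]
force: [8.3, -5.4, 2.7]
grip_width: 0.109
grip_force: 58.1
```

```bash
python3 - <<'E'
from h import *
P,R,s=now();print(P,s['force'],s['grip_width'],s['grip_force'],s['joints'].round(2),s['time_s'])
w=cap('wrist','w5');t=cap('top','top3')
for p in(w,t):print([(np.round(d['point'],1).tolist(),round(d['score'],2)) for d in ctrl.landmark_of('pin_shank',p)][:3],[(np.round(d['point'],1).tolist(),round(d['score'],2)) for d in ctrl.landmark_of('rest_mid',p)][:3])
im=cv2.imread('pics/top3.png')[185:255,245:320]
cv2.imwrite('pics/c2.png',cv2.resize(np.hstack([cv2.resize(im,(430,401),interpolation=cv2.INTER_CUBIC),cv2.resize(cv2.imread('pics/w5.png')[100:400,180:460],(370,401))]),None,fx=1,fy=1))
E
```

```text
[ 549.89402882 -305.44358425   97.71758643] [ 8.29869064 -5.38284049  2.67600858] 0.1091798461979677 58.13443882967562 [-0.73  0.46  1.98  2.61  0.16 -0.88] 14.05
[([313.7, 272.2], 0.58), ([316.2, 235.1], 0.46)] []
[([417.5, 220.7], 0.66), ([390.2, 186.4], 0.23)] [([278.1, 216.7], 0.77), ([182.3, 182.1], 0.73), ([390.7, 188.3], 0.45)]
```

View pics/c2.png

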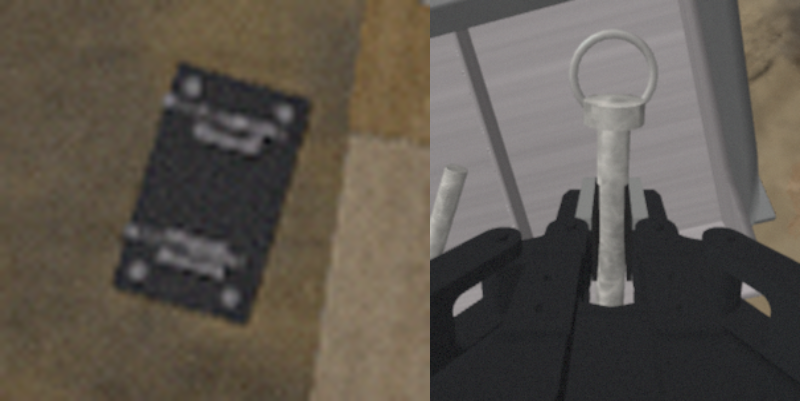

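The left half shows the rest's base corners at crop (180,62), (310,102), (250,325) and (115,285). The right half shows the pin held firmly between the pads, ring outward.

```bash
python3 - <<'E'
from h import *
t=cap('top')
k=75/430
c=[atz(t,np.array(u)*k+[245,185],10) for u in ((180,62),(310,102),(250,325),(115,285))]
c=np.array(c);print(c.round(1));m=c.mean(0);a=(c[0]+c[1]-c[2]-c[3])[:2];print(m,np.arctan2(a[1],a[0]),np.linalg.norm(a)/2, np.linalg.norm(c[0]-c[1]))
P,R,s=now();R1=Rdown(-.27-np.pi/2)
print(R1.round(2))
Pa=P-R[:,2]*130+R[:,0]*5
print(Pa)
a=-.27
Pv=np.array([m[0]-100*np.cos(a),m[1]-100*np.sin(a),190.])
print(Pv)
step(Pa,R,(500,-240,250),Rdown(-.27-np.pi/2),8)
E
```

```text
[[613.7  41.9  10. ]
 [595.4 -15.4  10. ]
 [497.6  11.4  10. ]
 [515.6  70.2  10. ]]
[555.59634563  27.025782    10.        ] -0.27390065456431634 101.69591081971144 60.083687503906994
[[ 0.96 -0.27  0.  ]
 [-0.27 -0.96  0.  ]
 [ 0.    0.   -1.  ]]
[ 472.19339778 -251.65967667  185.88518096]
[459.21925599  53.69892567 190.        ]
8 x [0.0057, -0.0034, -0.0061] [0.0058, -0.1072, -0.0689]
```

Emit:
send_rows(
  targets=[
    [1,0.002,0,-0.02,0,0,0],
    [1,0.002,0,-0.025,0,0,0],
    [1,0.001,0,-0.03,0,0,0],
    [1,0,0,-0.03,0,0,0],
    [1,0,0,-0.025,0,0,0],
    [1,0.0057,-0.0034,-0.0061,0.0058,-0.1072,-0.0689],
    [1,0.0057,-0.0034,-0.0061,0.0058,-0.1072,-0.0689],
    [1,0.0057,-0.0034,-0.0061,0.0058,-0.1072,-0.0689],
    [1,0.0057,-0.0034,-0.0061,0.0058,-0.1072,-0.0689],
    [1,0.0057,-0.0034,-0.0061,0.0058,-0.1072,-0.0689],
  ],
)

```text
time_s: 15.65
eef_pos: [504.5, -246.7, 206.6]
ee_rot: [0.028, 0.927, -0.266, 0.264]
force: [-0.4, 0.1, -1.7]
grip_width: 0.11
grip_force: 58.4
```

```bash
python3 - <<'E'
from h import *
P,R,s=now();print(P,R.round(2),s['force'],s['grip_width'],s['joints'].round(2),s['time_s'])
step(P,R,(460,-230,250),Rdown(-.274-np.pi/2),5)
step(np.array([460,-230,250.]),Rdown(-.274-np.pi/2),(459,54,190),Rdown(-.274-np.pi/2),7)
E
```

```text
[ 504.53557425 -246.66245923  206.55557203] [[ 0.72 -0.51  0.47]
 [-0.48 -0.86 -0.19]
 [ 0.5  -0.09 -0.86]] [-0.41641474  0.06508106 -1.72237641] 0.10950464448890396 [-0.75  0.17  1.85  0.31  0.64  1.17] 15.65
5 x [-0.0063, 0.0005, -0.0114] [-0.0036, -0.1078, -0.0556]
7 x [-0.0111, -0.039, 0.0086] [0.0, 0.0, 0.0]
```

Emit:
send_rows(
  targets=[
    [1,-0.0063,0.0005,-0.0114,-0.0036,-0.1078,-0.0556],
    [1,-0.0063,0.0005,-0.0114,-0.0036,-0.1078,-0.0556],
    [1,-0.0063,0.0005,-0.0114,-0.0036,-0.1078,-0.0556],
    [1,-0.0063,0.0005,-0.0114,-0.0036,-0.1078,-0.0556],
    [1,-0.0063,0.0005,-0.0114,-0.0036,-0.1078,-0.0556],
    [1,-0.0155,-0.0546,0.012,0,0,0],
    [1,-0.0155,-0.0546,0.012,0,0,0],
    [1,-0.0155,-0.0546,0.012,0,0,0],
    [1,-0.0155,-0.0546,0.012,0,0,0],
    [1,-0.0155,-0.0546,0.012,0,0,0],
  ],
)

```text
time_s: 16.9
eef_pos: [460.1, 55.6, 188.9]
ee_rot: [0.0, 0.991, -0.137, 0.002]
force: [1.1, -0.6, -1.1]
grip_width: 0.105
grip_force: 58.5
```

```bash
python3 - <<'E'
from h import *
P,R,s=now();print(P,R.round(3),s['force'],s['grip_width'],s['joints'].round(2),s['time_s'])
w=cap('wrist','w6')
for q in ['pin_shank','pin','rest_mid','rest']:
    print(q,[(np.round(d['point'],1).tolist(),round(d['score'],2)) for d in ctrl.landmark_of(q,w)][:3])
Rz=lambda L,q=(555.6,27,-.274):W(L,q)
for L in ((28,0,52),(28,21,73),(28,-21,73),(-28,0,52),(-28,21,73),(-28,-21,73)): print(L,proj(w,Rz(L)).round(1))
cv2.imwrite('pics/c3.png',cv2.resize(cv2.imread('pics/w6.png'),(800,500)))
E
```

```text
[460.14298175  55.59599156 188.92342149] [[ 0.962 -0.272  0.004]
 [-0.272 -0.962 -0.001]
 [ 0.004 -0.    -1.   ]] [ 1.06167788 -0.60285913 -1.09167848] 0.10493114283235602 [-0.13  0.22  1.74 -0.    1.18  1.71] 16.9
pin_shank [([318.9, 272.7], 0.86)]
pin [([313.5, 233.9], 0.83)]
rest_mid [([317.8, 82.7], 0.88)]
rest [([317.2, 90.1], 0.88), ([78.7, 66.8], 0.78)]
(28, 0, 52) [317.4  50.7]
(28, 21, 73) [291.9  44.4]
(28, -21, 73) [343.1  44.2]
(-28, 0, 52) [317.5 116.1]
(-28, 21, 73) [293.5 115.5]
(-28, -21, 73) [341.7 115.4]
```

View pics/c3.png

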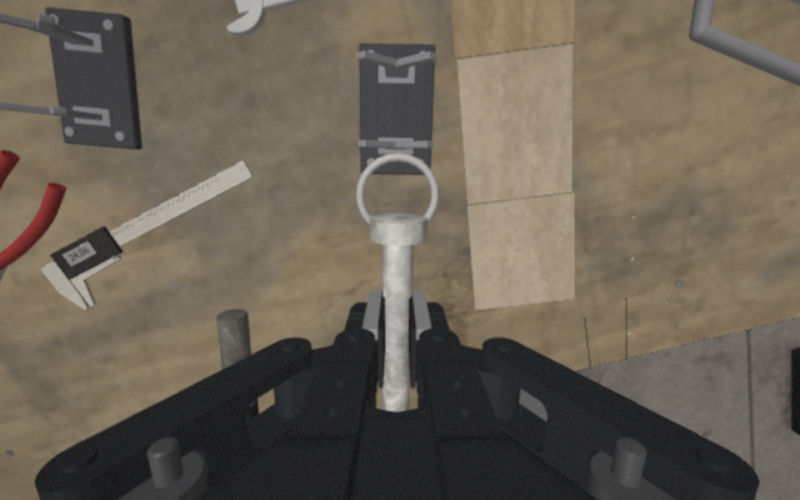

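The view shows the rest ahead, its far V bottom at (317,53) and its near plate at row 115, both within 2 px of the prediction. The pin is straight in the gripper, with its collar front at row ~194 and its ring end at row ~124.

```bash
python3 - <<'E'
from h import *
w=cap('wrist');P,R,s=now()
for L in ((33,0,-6.5),(33,-11,-6.5),(46,-11,-6.5),(33,0,-17),(46,0,-17),(69,0,-1),(52.5,16.5,1),(52.5,-16.5,1),(0,0,0),(-8,0,-6.5)): print(L,proj(w,P+R@np.array(L,float)).round(1))
c,d=ray(w,(318,195)); 
E
```

```text
(33, 0, -6.5) [316.  189.7]
(33, -11, -6.5) [293.5 189.7]
(46, -11, -6.5) [292.9 163.2]
(33, 0, -17) [315.9 194.9]
(46, 0, -17) [315.9 166.4]
(69, 0, -1) [316.  113.3]
(52.5, 16.5, 1) [349.2 148.1]
(52.5, -16.5, 1) [282.8 148.1]
(0, 0, 0) [316.1 246.4]
(-8, 0, -6.5) [316.  265.6]
```

```bash
python3 - <<'E'
from h import *
P,R,s=now();R1=Rdown(-.274-np.pi/2)
m=W((-1,0,60.5),(555.6,27,-.274)); T=m+R1@np.array([10,-0.8,0]);print(T)
P,R=step(P,R,(T[0],T[1],130),R1,5)
P,R=step(P,R,(T[0],T[1],64),R1,4)
step(P,R,(T[0],T[1],57),R1,1)
E
```

```text
[564.48073387  25.33489763  60.5       ]
5 x [0.0214, -0.0003, 0.0121] [0.0, -0.0011, -0.0005]
4 x [0.0, 0.0, 0.0165] [0.0, 0.0, 0.0]
1 x [0.0, 0.0, 0.007] [0.0, 0.0, 0.0]
```

Emit:
send_rows(
  targets=[
    [1,0.0214,-0.0003,0.0121,0,-0.0011,-0.0005],
    [1,0.0214,-0.0003,0.0121,0,-0.0011,-0.0005],
    [1,0.0214,-0.0003,0.0121,0,-0.0011,-0.0005],
    [1,0.0214,-0.0003,0.0121,0,-0.0011,-0.0005],
    [1,0.0214,-0.0003,0.0121,0,-0.0011,-0.0005],
    [1,0,0,0.014,0,0,0],
    [1,0,0,0.014,0,0,0],
    [1,0,0,0.014,0,0,0],
    [1,0,0,0.01,0,0,0],
    [1,0,0,0,0,0,0],
  ],
)

```text
time_s: 18.45
eef_pos: [563.8, 26.1, 77.6]
ee_rot: [0.0, 0.991, -0.136, -0.0]
force: [-0.7, 0.5, -1.2]
grip_width: 0.107
grip_force: 58.6
```

```bash
python3 - <<'E'
from h import *
P,R,s=now();print(P,R[:,0].round(3),s['force'],s['time_s'])
w=cap('wrist','w7');p=cap('scene','s7');t=cap('top','t7')
for q,L in (('pin_shank',0),('rest_mid',0)):
    for v in (w,p,t): print(q,[(np.round(d['point'],1).tolist(),round(d['score'],2)) for d in ctrl.landmark_of(q,v)][:2])
X=W((0,0,60.5),(555.6,27,-.274));print(proj(p,X),proj(w,X),proj(t,X))
a=cv2.imread('pics/s7.png')[185:265,260:360];b=cv2.imread('pics/w7.png')[80:330,200:430]
cv2.imwrite('pics/c4.png',np.hstack([cv2.resize(a,(400,320),interpolation=cv2.INTER_CUBIC),cv2.resize(b,(294,320))]))
E
```

```text
[563.83429588  26.09819258  77.58763571] [ 0.963 -0.27  -0.001] [-0.71254527  0.53877516 -1.17535471] 18.45
pin_shank [([317.3, 272.0], 0.66)]
pin_shank []
pin_shank [([279.0, 216.9], 0.45), ([278.0, 215.1], 0.27)]
rest_mid []
rest_mid [([220.7, 235.7], 0.95), ([379.8, 184.2], 0.65)]
rest_mid [([181.2, 181.6], 0.93), ([281.7, 215.4], 0.39)]
[309.87737571 226.53020974] [317.60244636 247.3704025 ] [281.15492892 217.05373623]
```

View pics/c4.png

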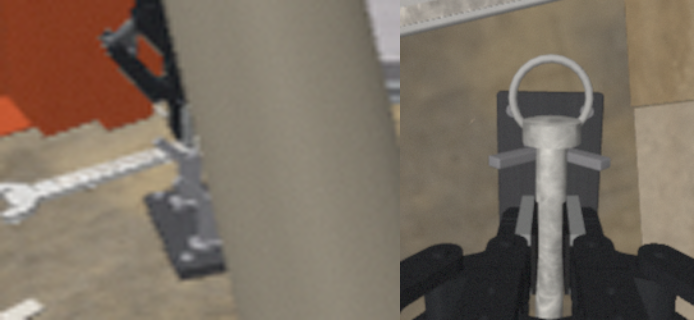

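The wrist half of this last picture shows the shank centred between the far V's arms, with the collar clear beyond the plate. I'll lower by feel.

Emit:
send_rows(
  targets=[
    [1,0,0,0.007,0,0,0],
    [1,0,0,0.007,0,0,0],
    [1,0,0,0.0035,0,0,0],
    [1,0,0,0.001,0,0,0],
    [1,0,0,0.001,0,0,0],
    [1,0,0,0,0,0,0],
    [1,0,0,0,0,0,0],
    [1,0,0,0,0,0,0],
    [1,0,0,0,0,0,0],
    [1,0,0,0,0,0,0],
  ],
)

```text
time_s: 20.15
eef_pos: [564.3, 25.9, 58.7]
ee_rot: [0.0, 0.991, -0.136, 0.0]
force: [0.5, -0.2, -1.0]
grip_width: 0.109
grip_force: 58.6
```

Emit:
send_rows(
  targets=[
    [1,0,0,0.001,0,0,0],
    [1,0,0,0.001,0,0,0],
    [1,0,0,0.001,0,0,0],
    [1,0,0,0.0007,0,0,0],
    [1,0,0,0,0,0,0],
    [1,0,0,0,0,0,0],
    [1,0,0,0,0,0,0],
    [1,0,0,0,0,0,0],
    [1,0,0,0,0,0,0],
    [1,0,0,0,0,0,0],
  ],
)

```text
time_s: 21.4
eef_pos: [564.3, 26.0, 55.0]
ee_rot: [0.0, 0.991, -0.136, 0.0]
force: [0.1, 0.2, -2.0]
grip_width: 0.108
grip_force: 58.6
```

Emit:
send_rows(
  targets=[
    [1,0,0,0.0007,0,0,0],
    [1,0,0,0.0007,0,0,0],
    [1,0,0,0.0006,0,0,0],
    [1,0,0,0,0,0,0],
    [1,0,0,0,0,0,0],
    [1,0,0,0,0,0,0],
    [1,0,0,0,0,0,0],
    [1,0,0,0,0,0,0],
    [1,0,0,0,0,0,0],
    [1,0,0,0,0,0,0],
  ],
)

```text
time_s: 22.65
eef_pos: [564.3, 26.0, 53.1]
ee_rot: [0.0, 0.991, -0.136, 0.0]
force: [1.1, 1.5, 2.7]
grip_width: 0.114
grip_force: 59.3
```

Emit:
send_rows(
  targets=[
    [1,0,0,0.0005,0,0,0],
    [1,0,0,0,0,0,0],
    [1,0,0,0,0,0,0],
    [0.6,0,0,0,0,0,0],
    [0.5,0,0,0,0,0,0],
    [0.4,0,0,0,0,0,0],
    [0.2,0,0,0,0,0,0],
    [0.1,0,0,0,0,0,0],
    [0.1,0,0,0,0,0,0],
    [0.1,0,0,0,0,0,0],
  ],
  squeeze=25,
)

```text
time_s: 23.9
eef_pos: [564.3, 26.0, 52.5]
ee_rot: [0.0, 0.991, -0.136, 0.0]
force: [-0.8, 0.6, 0.3]
grip_width: 0.448
grip_force: 0.0
```

```bash
python3 - <<'E'
from h import *
P,R,s=now();print(P,s['force'],s['grip_width'],s['time_s'])
w=cap('wrist','w8')
print([(np.round(d['point'],1).tolist(),round(d['score'],2)) for d in ctrl.landmark_of('pin_shank',w)][:3],[d['extent'] for d in ctrl.boxes_of('pin',w)][:1])
R1=Rdown(-.274-np.pi/2)
for L in ((-11,0,-7),(22,0,-7),(58,0,2)): print(proj(w,P+R@np.array(L,float)).round(1))
step(P,R,(P[0],P[1],190),R,5)
T=P.copy();T[2]=190;step(T,R,(459,54,190),R,3)
E
```

```text
[564.26773457  25.95691942  52.49887878] [-0.77245487  0.63627374  0.26819178] 0.44849535327310425 23.9
[([316.7, 273.9], 0.77), ([318.0, 233.9], 0.16)] [[285.2, 123.1, 71.4, 209.8]]
[315.2 271.4]
[315.  211.9]
[314.9 137.2]
5 x [0.0, 0.0, -0.0275] [0.0, 0.0, 0.0]
3 x [-0.0363, 0.0005, -0.0] [0.0, 0.0, 0.0]
```

Emit:
send_rows(
  targets=[
    [0.1,0,0,-0.005,0,0,0],
    [0.1,0,0,-0.015,0,0,0],
    [0.1,0,0,-0.03,0,0,0],
    [0.1,0,0,-0.04,0,0,0],
    [0.1,0,0,-0.05,0,0,0],
    [0.1,-0.036,0,0,0,0,0],
    [0.1,-0.036,0,0,0,0,0],
    [0.1,-0.036,0,0,0,0,0],
    [0.1,0,0,0,0,0,0],
    [0.1,0,0,0,0,0,0],
  ],
)

```text
time_s: 25.3
eef_pos: [460.9, 54.9, 193.4]
ee_rot: [0.0, 0.991, -0.136, 0.001]
force: [0.2, 0.9, -0.1]
grip_width: 0.449
grip_force: 0.0
```

```bash
python3 - <<'E'
from h import *
P,R,s=now();print(P,s['force'],s['joints'].round(2),s['time_s'])
w=cap('wrist','w9');t=cap('top','t9')
q=(555.6,27,-.274)
for v in (w,t):
  print({n:[(np.round(d['point'],1).tolist(),round(d['score'],2)) for d in ctrl.landmark_of(n,v)][:2] for n in('pin_shank','pin','rest_mid')},[d['extent'] for d in ctrl.boxes_of('pin',v)][:2])
  print([proj(v,W(L,q)).round(1).tolist() for L in ((0,0,60.5),(-41,0,60.5),(41,0,60.5),(77,0,53),(18,0,51))])
# thresholded bright shank profile in wrist along rest axis at z=60.5
im=cv2.cvtColor(np.asarray(w['img']),cv2.COLOR_RGB2GRAY)
for x in range(-56,89,6):
    row=[int(np.mean([im[tuple(np.round(proj(w,W((x+e,y,62),q))[::-1]).astype(int))] for e in(-1,0,1)])) for y in range(-18,19,2)]
    print(x,row)
E
```

```text
[460.94511406  54.93942618 193.36608581] [ 0.19572214  0.91825497 -0.06097262] [-0.13  0.21  1.73 -0.    1.19  1.71] 25.3
{'pin_shank': [([316.6, 88.6], 0.94)], 'pin': [([319.0, 70.2], 0.6)], 'rest_mid': [([314.0, 85.4], 0.8), ([316.7, 81.8], 0.48)]} [[299.0, 0.5, 40.5, 135.1]]
[[317.2, 84.5], [317.2, 131.2], [317.2, 33.7], [317.2, -10.4], [317.2, 64.8]]
{'pin_shank': [([278.8, 217.2], 0.74)], 'pin': [], 'rest_mid': [([280.9, 214.2], 0.71), ([182.5, 182.9], 0.66)]} [[354.9, 151.6, 103.0, 100.0]]
[[281.2, 217.1], [276.5, 233.6], [285.8, 200.7], [289.9, 186.9], [283.4, 210.2]]
-56 [118, 121, 120, 119, 120, 122, 124, 123, 120, 118, 117, 116, 115, 115, 110, 110, 113, 115, 113]
-50 [120, 120, 120, 119, 119, 118, 115, 114, 113, 110, 110, 110, 109, 106, 107, 108, 109, 109, 113]
-44 [89, 91, 76, 72, 72, 72, 71, 71, 73, 85, 88, 88, 73, 70, 71, 73, 71, 71, 85]
-38 [106, 123, 93, 70, 73, 72, 71, 78, 139, 168, 190, 190, 173, 86, 70, 72, 71, 84, 129]
-32 [70, 71, 70, 80, 132, 130, 131, 106, 142, 164, 183, 193, 181, 131, 138, 137, 108, 71, 73]
-26 [118, 120, 118, 121, 134, 133, 133, 109, 165, 189,
[... 1037 characters left out ...]
16, 163, 113, 106, 136, 143, 149, 164, 171, 169, 165, 159, 146, 145, 118, 121, 124]
52 [118, 128, 181, 121, 114, 106, 148, 155, 165, 182, 196, 189, 175, 159, 127, 136, 177, 127, 129]
58 [117, 139, 176, 120, 122, 124, 121, 120, 123, 126, 123, 124, 125, 125, 120, 139, 169, 126, 124]
64 [113, 115, 131, 170, 132, 121, 123, 119, 119, 123, 126, 125, 122, 128, 166, 135, 124, 122, 120]
70 [35, 37, 34, 35, 34, 33, 36, 35, 35, 33, 33, 30, 36, 35, 36, 35, 34, 33, 34]
76 [37, 36, 34, 31, 39, 39, 35, 35, 36, 37, 34, 34, 36, 35, 34, 34, 37, 36, 37]
82 [33, 35, 37, 33, 35, 36, 34, 35, 33, 35, 35, 33, 33, 35, 36, 35, 36, 36, 34]
88 [35, 34, 35, 34, 35, 34, 34, 37, 34, 33, 33, 34, 36, 36, 32, 36, 36, 35, 36]
```

The pin profile shows the shank straight along the rest axis, from x=-41 to about +43, and lying in both Vs. Next is shutting the bin.

```bash
python3 - <<'E'
from h import *
P,R,s=now();R1=Rdown(-.602)
t=cap('top');print([(np.round(d['point'],1).tolist(),round(d['score'],2)) for d in ctrl.landmark_of('bin_bar',t)][:2],proj(t,(510.8,-210.4,81.7)))
P,R=step(P,R,(510.8,-210.4,150),R1,8)
step(P,R,(510.8,-210.4,62.7),R1,4)
E
```

```text
[([381.3, 233.0], 0.61)] [381.73079298 234.47412679]
8 x [-0.003, 0.0359, 0.0053] [0.0, -0.0, -0.1553]
4 x [0.0, 0.0, 0.0218] [0.0, 0.0, 0.0]
```

Emit:
send_rows(
  targets=[
    [0,-0.003,0.0359,0.0053,0,0,-0.1553],
    [0,-0.003,0.0359,0.0053,0,0,-0.1553],
    [0,-0.003,0.0359,0.0053,0,0,-0.1553],
    [0,-0.003,0.0359,0.0053,0,0,-0.1553],
    [0,-0.003,0.0359,0.0053,0,0,-0.1553],
    [0,-0.003,0.0359,0.0053,0,0,-0.1553],
    [0,-0.003,0.0359,0.0053,0,0,-0.1553],
    [0,-0.003,0.0359,0.0053,0,0,-0.1553],
    [0,0,0,0,0,0,0],
    [0,0,0,0,0,0,0],
  ],
)

```text
time_s: 27.15
eef_pos: [510.2, -210.0, 150.0]
ee_rot: [-0.0, 0.885, 0.465, -0.0]
force: [-1.1, 0.4, -0.1]
grip_width: 0.501
grip_force: 0.0
```

```bash
python3 - <<'E'
from h import *
P,R,s=now();R1=Rdown(-.602);print(P,s['joints'].round(2))
step(P,R,(510.8,-210.4,62.7),R1,5)
E
```

```text
[ 510.15506432 -209.96174029  150.01584825] [-0.6   0.45  1.53  0.    1.17 -0.  ]
5 x [0.0, 0.0002, 0.0175] [-0.0001, -0.0, -0.0001]
```

Emit:
send_rows(
  targets=[
    [0,0,0.0007,0.0175,0,0,0],
    [0,0,0,0.0175,0,0,0],
    [0,0,0,0.0175,0,0,0],
    [0,0,0,0.0175,0,0,0],
    [0,0,0,0.0175,0,0,0],
    [1,0,0,0,0,0,0],
    [1,0,0,0,0,0,0],
    [1,0,0,0,0,0,0],
    [1,0,0,0,0,0,0],
    [1,0,0,0,0,0,0],
  ],
  squeeze=25,
)

```text
time_s: 28.4
eef_pos: [510.6, -210.2, 63.5]
ee_rot: [-0.0, 0.885, 0.466, -0.0]
force: [-3.6, 3.2, 3.2]
grip_width: 0.102
grip_force: 25.0
```

Next, reverse the arc.

Emit:
send_rows(
  targets=[
    [1,0,0.0014,-0.004,0,0,0],
    [1,0,0.0024,-0.0065,0,0,0],
    [1,0,0.0028,-0.0064,0,0,0],
    [1,0,0.0031,-0.0062,0,0,0],
    [1,0,0.0035,-0.006,0,0,0],
    [1,0,0.0038,-0.0058,0,0,0],
    [1,0,0.0042,-0.0056,0,0,0],
    [1,0,0.0045,-0.0053,0,0,0],
    [1,0,0.0048,-0.0051,0,0,0],
    [1,0,0.0051,-0.0048,0,0,0],
  ],
)

```text
time_s: 29.65
eef_pos: [538.3, -229.6, 120.3]
ee_rot: [-0.002, 0.885, 0.466, -0.002]
force: [-19.0, 8.9, 18.1]
grip_width: 0.107
grip_force: 25.6
```

Emit:
send_rows(
  targets=[
    [1,0,0.0054,-0.0045,0,0,0],
    [1,0,0.0056,-0.0041,0,0,0],
    [1,0,0.0058,-0.0038,0,0,0],
    [1,0,0.006,-0.0035,0,0,0],
    [1,0,0,0,0,0,0],
    [1,0,0,0,0,0,0],
    [1,0,0,0,0,0,0],
    [1,0,0,0,0,0,0],
    [1,0,0,0,0,0,0],
    [1,0,0,0,0,0,0],
  ],
)

```text
time_s: 30.9
eef_pos: [558.5, -243.6, 136.7]
ee_rot: [0.0, 0.885, 0.466, -0.0]
force: [-11.7, 5.2, 13.4]
grip_width: 0.1
grip_force: 26.5
```

Emit:
send_rows(
  targets=[
    [1,0,0.001,0,0,0,0],
    [1,0,0,0,0,0,0],
    [0,0,0,0,0,0,0],
    [0,0,0,0,0,0,0],
    [0,0,0,0,0,0,0],
    [0,0,0,0,0,0,0],
    [0,0,0,-0.02,0,0,0],
    [0,0,0,-0.04,0,0,0],
    [0,0,0,-0.05,0,0,0],
    [0,0,0,-0.03,0,0,0],
  ],
)

```text
time_s: 32.15
eef_pos: [560.3, -244.6, 276.9]
ee_rot: [0.001, 0.885, 0.466, 0.001]
force: [0.3, 0.3, -0.1]
grip_width: 0.503
grip_force: 0.0
```

```bash
python3 - <<'E'
from h import *
P,R,s=now();print(P,s['force'],s['time_s'])
w=cap('wrist','w10');t=cap('top','t10')
for v in (w,t):
  print({n:[(np.round(d['point'],1).tolist(),round(d['score'],2)) for d in ctrl.landmark_of(n,v)][:2] for n in('bin_bar','bin_hinge','bolt','pin_shank')})
  for th in (0,.05,.1): print(th,proj(v,B((-56,0,105),th)).round(1))
a=cv2.imread('pics/w1.png');b=cv2.imread('pics/w10.png')
im0=cv2.cvtColor(cv2.imread('pics/top0.png'),cv2.COLOR_BGR2GRAY).astype(int);im1=cv2.cvtColor(cv2.imread('pics/t10.png'),cv2.COLOR_BGR2GRAY).astype(int)
d=np.abs(im0-im1)[100:245,345:505]; print(d.mean()); print(d[70:125,30:95].reshape(11,5,13,5).mean((1,3)).round().astype(int))
E
```

```text
[ 560.28898775 -244.61710826  276.9215947 ] [ 0.25386781  0.31585328 -0.085978  ] 32.15
{'bin_bar': [([314.6, 195.7], 0.62)], 'bin_hinge': [([357.2, 179.1], 0.68)], 'bolt': [([363.3, 137.7], 0.89), ([385.2, 167.9], 0.31)], 'pin_shank': []}
0 [317.5 195.9]
0.05 [312.2 195.2]
0.1 [307.1 194.4]
{'bin_bar': [([399.9, 210.5], 0.9)], 'bin_hinge': [([406.3, 194.8], 0.94)], 'bolt': [([388.5, 185.0], 0.55)], 'pin_shank': [([278.9, 217.5], 0.62)]}
0 [403.9 211.3]
0.05 [402.3 213.4]
0.1 [400.8 215.4]
12.507327586206896
[[  3   7  12  22  23  15   4  11  48  50  23  21  21]
 [  3   5  36  14   5   8   3  31  79  34  21  19  19]
 [  3   3   7  12  21  19   3  56  65  33  32  27  16]
 [  5  17  24  16   6   3  25  46  41  18  23  31  27]
 [  4   7   3   3   3  10  44  52  19  18  19  53  51]
 [  3   3   3   3   3  36  52  30  18  19  32  51  66]
 [  2   3   3   3  18  49  45  19  17  29  82  50  54]
 [  3   3   3   3  17  29  22  20  18  73 115  83  39]
 [  4   3   3  12  10  22  24  24  41 116 117 115  85]
 [  3   4   7  17  15  25  26  25  62  82 114  93 106]
 [  4   4  21  20  16  21  22  20  29  21  26   4   4]]
```

```bash
python3 - <<'E'
from h import *
for n,c in (('w1',342),('w10',317)):
    g=cv2.cvtColor(cv2.imread(f'pics/{n}.png'),cv2.COLOR_BGR2GRAY)
    for r in (160,195,225): print(n,r,c-18,g[r-2:r+3,c-18:c+30].mean(0).round().astype(int).tolist())
E
```

```text
w1 160 324 [118, 116, 117, 117, 116, 118, 119, 121, 122, 123, 112, 88, 93, 106, 117, 120, 125, 127, 128, 125, 118, 113, 112, 108, 110, 121, 115, 154, 171, 108, 101, 125, 147, 161, 167, 160, 159, 166, 170, 169, 168, 169, 166, 163, 164, 166, 166, 168]
w1 195 324 [124, 125, 125, 122, 120, 118, 115, 115, 115, 104, 87, 93, 106, 115, 120, 124, 126, 128, 124, 118, 113, 114, 115, 119, 115, 130, 157, 143, 95, 115, 138, 156, 165, 164, 157, 160, 166, 163, 167, 168, 166, 163, 162, 165, 165, 164, 161, 161]
w1 225 324 [118, 119, 119, 119, 120, 118, 120, 118, 111, 92, 90, 105, 114, 118, 125, 127, 128, 122, 113, 95, 76, 82, 87, 89, 91, 111, 119, 112, 124, 146, 160, 166, 160, 158, 164, 164, 165, 169, 166, 163, 165, 167, 164, 165, 162, 161, 163, 165]
w10 160 299 [121, 121, 122, 122, 121, 119, 119, 118, 119, 118, 108, 90, 98, 110, 119, 123, 127, 127, 128, 123, 116, 118, 124, 124, 122, 122, 120, 120, 116, 108, 111, 131, 150, 149, 126, 148, 161, 167, 160, 159, 169, 170, 172, 170, 169, 168, 168, 169]
w10 195 299 [124, 124, 125, 126, 125, 124, 124, 124, 124, 122, 111, 88, 100, 112, 117, 123, 127, 128, 126, 120, 111, 111, 116, 117, 117, 118, 116, 117, 109, 111, 123, 147, 157, 120, 143, 159, 167, 160, 156, 164, 166, 168, 168, 164, 164, 165, 166, 166]
w10 225 299 [113, 116, 118, 120, 118, 118, 119, 118, 118, 120, 106, 88, 102, 112, 118, 123, 126, 127, 123, 116, 110, 112, 124, 112, 88, 75, 79, 86, 89, 99, 114, 115, 115, 137, 156, 165, 161, 152, 156, 164, 166, 166, 164, 164, 167, 168, 164, 164]
```

The bar sits at the same offset from the model as it did before opening (3.1 px against 3.2 px), so the bin is fully shut. The pin has not moved in the rest since it was laid there.

```bash
python3 -c "
from rig import ctrl
print(ctrl.finish_job())"
```

```text
the job is handed in; nothing more can be done
None
```

I handed the job in at about 32 s: the hitch pin lies in both Vs of the nearer rest, the bolt stayed in the bin, the bin is shut again, and the gripper is open and clear of everything; no verdict was returned.

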